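# Lock a gel cassette in its casting clamp

## Robot

A 7-joint arm with a two-finger parallel gripper is mounted at the origin on the work surface. World frame = base frame: x ahead of the robot, y to its left, z up, the work surface at z = 0. Lengths are in m, angles in rad, forces in N, time in s.
With the tool pointing down it reaches from about 0.4 to 0.85 m from the base axis. Payload 10.4 kg.
Tool frame: the origin (TCP) lies midway between the tips of the shut fingers; the grasp point (between the pads) lies 19 mm behind it; z points along the fingers, y is the line along which they close (so a half turn about z gives the same grasp; the last joint's range is limited). The gripper opens to 87 mm and grips with 3 to 60 N. Pads are 19 mm wide; open, the fingers measure 117 mm over their backs; the gripper's body (75 mm by 190 mm) begins 51 mm behind the grasp point.
Start: joints at [1.168, 0.332, -0.065, 1.46, 0.022, 1.35, -0.088], TCP at [0.232, -0.58, 0.223] pointing down, gripper open.
Joint ranges: [-2.6, 2.6], [-0.5, 2.12], [-1.47, 1.34], [0.16, 2.42], [-1.27, 4.41], [0.06, 2.06], [-2.6, 2.6]. Speed limits (rad/s): [2.22, 2.22, 2.79, 2.79, 3.14, 3.14, 3.14].

## Interface

Orientations are given as a unit quaternion [x, y, z, w].
In Python, from bench import r gives the robot as it stands.
- The arm moves only by the tool apply_moves, never from a script. Its argument "steps" is a list of rows, each a list of 7 numbers: the turn, a rotation vector about the tool's x, y, z in rad, then the shift along the tool's x, y, z in mm, then the opening, from -1 (shut) to 1 (fully open). In form: [[ax, ay, az, x, y, z, claw], ...]. A call has 1 to 20 rows; each row is the pose to reach, as a shift and turn from the pose commanded when the call began, along the tool's axes at that moment; what a row does not reach only later rows make up. A row lasts 1/12 s, in which the tool goes at most 41.7 mm and 7.16 degrees, less where a joint would pass 70% of its speed; a pose out of reach is approached as far as the arm can. A call with a gripper value outside its range is refused whole. The fingers move at their own pace and stop on an object; "force" is the grip in N (left out, the last holds). Time passes only in rows, so rows that repeat a pose let the fingers close. It gives the time, the measured TCP pose, the force, the opening and the grip force at its end, in the units of the state.
- r.read_state(): the state, without advancing time (a new reading comes with each control period).
- r.camera(name): name is "side" or "top" or "wrist"; returns a dict with "pixels" (420x560x3 uint8, red, green, blue), "z_map" (420x560 float32, m along the optical axis (not along the pixel's ray), 0 where there is no reading), "fovy" (degrees; the focal length in pixels is half the picture's height over the tangent of half this angle, whatever the lens; pixels are square), "cx", "cy" (the principal point, pixels), "position" and "orientation" of the camera in the world. Camera axes: x right, y down, z forward; pixel columns grow to the right and rows downward; lengths in m; the calibration is good to about 2 mm. A picture is of the moment at which its call begins.
- r.close_job(): hands the job in; it is judged then, once.
The state is a dict: "time": time; "joint_positions": joint angles; "joint_vel": joint speeds; "joint_torque": joint torques, N m; "ee_pos": TCP position; "eef_rot": TCP orientation; "ft_force": force on the tool from outside, world axes, zero at the start; "torque": the same for the moment, N m; "width": finger opening in m; "grip_force": force on a finger pad.
Only numpy, scipy, OpenCV 4.12 (cv2) and the standard library are available. Lean on these libraries where they do the work, as an engineer would, in place of code of your own. Each camera call takes 0.05 s, during which the arm holds its last target. There are 200 camera calls.

## Task

Get the gel cassette ready for casting: with the cam lever open, slide the clamp's pusher rod forward by its knob until the pad has carried the glass cassette up to the sprung rubber plate and presses it gently but firmly there, then let go of the rod and flip the cam lever over centre all the way to its stop so that the rod is locked and the cassette stays squeezed. It is glass: never press hard on it, and leave the other things on the bench where they are.

Things in the scene. Friction and masses are not known exactly. Their poses are not given: they have to be found in the camera images.
- clamp: gel casting clamp, fixed: white base plate 420 x 130 x 12 mm (x -255 to 165 mm) with an aluminium rail and a grey housing. Origin at bench height; x (level) is the way the rod slides to the cassette, y across, z up. Rail x -255 to 10 mm, floor z 40, side wall tops z 50, 40 mm wide outside. Housing x -90 to -20, y -27 to 27, top z 76 mm; the lever's ears rise above it to z 102
- end_wall (a point): inner face of the clamp's white end wall, x = 144 mm, z = 50 mm in the clamp's frame. Before it stands a rubber-faced plate 80 mm wide, z 24 to 76 mm, 6 mm thick, on stiff springs (4 N per mm over 7 mm, then solid). Its free face rests anywhere between x = 112 and 124 mm, differing from clamp to clamp, not measured: feel for it. A squeeze of 4 to 12 N is right
- rod: pusher rod, loose in the rail: square steel bar 16 mm, 252 mm long, 0.35 to 0.57 kg, grey pad 8 mm thick, 40 x 40 mm, on its front end. Origin at the pad's front face, mid-width, at the bar's underside; x forward. A brake always drags on it: 5 to 15 N to slide, nearly steady; it stays where left. Once let go it holds back only about as much spring push as its own drag
- rod_knob (a point): middle of the rod's knob, the place to take hold: a black upright cylinder 22 mm across and 42 mm high (21 mm up and down from this point), 85 mm above the bench, 240 mm behind the pad's front face
- cassette: gel cassette: two glass plates in a white plastic frame, 100 mm wide, 80 high, 12 thick, on a foot 28 x 100 x 8 mm, 0.2 kg. It stands loose on the base plate (12 mm above the bench) between pad and rubber plate, a little askew, touching neither. Origin: centre of its underside; x across its thickness, z up. More than 20 N from the pad breaks it
- cam_lever (a joint): turn of the cam lever, rad: 0 open (as at the start), 1.83 fully over, at its stop. Hinge along the clamp's x through lever_pivot, growing by the right-hand rule (from +y over the top to -y). At 0 it stands 60 degrees above level on the +y side; at 1.83 it lies 15 degrees above level on the -y side. It pushes back (up to 8 N at the grip) until about 1.3, then pulls itself to the stop
- lever_grip (a point): centre of the black barrel grip on the end of the cam lever, 90 mm from the hinge: a cylinder 24 mm across and 26 mm long, its axis parallel to the hinge, with flat ends; the lever's arm is a steel bar 11 mm thick
- lever_pivot (a point): middle of the lever's hinge, 88 mm above the bench, at x = -55 mm, y = 0 in the clamp's frame; the hinge's drum is 28 mm across and 26 mm long
- comb: bystander: a white plastic gel comb 60 x 17 x 5 mm lying on the base plate beside the rail
- amber_bottle: bystander: an amber bottle, 60 mm across, 135 mm high, standing on the bench
- beaker: bystander: a clear beaker, 68 mm across, 85 mm high, standing on the bench
- flask: bystander: a conical glass flask, 84 mm across, 124 mm high, standing on the bench
- spatula: bystander: a spatula 170 mm long lying on the bench
Not all that is in view belongs to the job. What is shaped like the cassette but red is not meant.

How it is judged:
By the outcome, as a careful person would: the job done as asked, in the order asked, and still so for the second after the job is handed in, with the robot touching nothing.
It also fails if it takes over 58 s, if anything falls off the work surface, if the arm or the gripper's body presses on something with over 40 N, if the wrist force passes 120 N, or if a joint passes its speed limit or range.

## Working session

There is one attempt and no reset: what is moved stays moved. The work goes in short steps, Python scripts to look and compute and a tool call to move; the robot and the scene stay as the last step left them, time stands still between calls to the robot, and variables do not carry over. Pictures are saved under pics/ and viewed, at most 10 in all, crops included, and the job is handed in when it is done.

Besides the shell and the picture viewer there is one more tool, called after ">>>" as name([rows], argument=value, ...), one row to a line, values as JSON. apply_moves: Moves the arm, as the interface text tells. Its arguments: {"type":"object","properties":{"steps":{"type":"array","items":{"type":"array","items":{"type":"number"}}},"force":{"type":"number"}},"required":["steps"]}

```bash
mkdir -p pics
cat > h.py <<'E'
import numpy as np,cv2
from scipy.spatial.transform import Rotation as R
from bench import r
def snap(n,f=None):
    c=r.camera(n)
    if f: cv2.imwrite('pics/'+f,c['pixels'][:,:,::-1])
    return c
def foc(c): return 210/np.tan(np.radians(c['fovy'])/2)
def pts(c):
    f=foc(c);v,u=np.mgrid[0:420,0:560];z=c['z_map']
    P=np.stack([(u-c['cx'])/f*z,(v-c['cy'])/f*z,z],-1)
    return P@R.from_quat(c['orientation']).as_matrix().T+c['position']
def ray(c,u,v,h):
    d=R.from_quat(c['orientation']).apply([(u-c['cx'])/foc(c),(v-c['cy'])/foc(c),1])
    return c['position']+d*(h-c['position'][2])/d[2]
E
python3 - <<'E'
from h import *
for n in('top','side'):
    c=snap(n,n+'1.png');print(n,c['position'],c['orientation'],c['fovy'],c['cx'],c['cy'])
    np.savez(n+'1.npz',**c)
s=r.read_state();print(s['ee_pos'],s['eef_rot'],s['width'],s['time'],s['ft_force'])
E
```

```text
top [0.4246086  0.12880175 1.07977399] [ 0.7058961  -0.70485857  0.05180742 -0.04691572] 53.02227595803027 276.05024260817737 212.42771069377517
side [-0.02877971  1.06157812  1.04511664] [-0.24325744  0.87254722 -0.4056596   0.12217798] 45.36691274395012 281.6306622236379 202.44935381624668
[ 0.23157042 -0.58015542  0.22183618] [ 9.82019290e-01  1.88779514e-01 -1.58084651e-04 -6.19186391e-04] 0.08700899524829551 0.1 [-0.21175983 -0.07606656 -0.67923643]
```

View pics/top1.png

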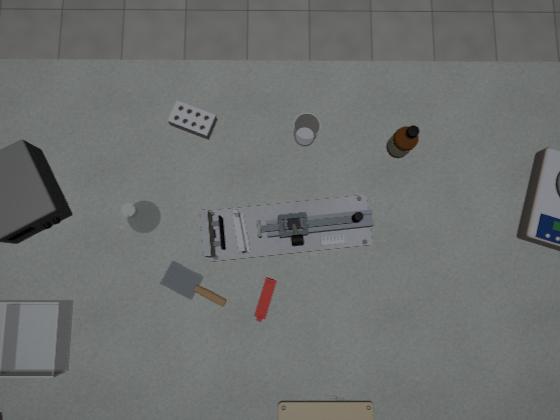

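View pics/side1.png

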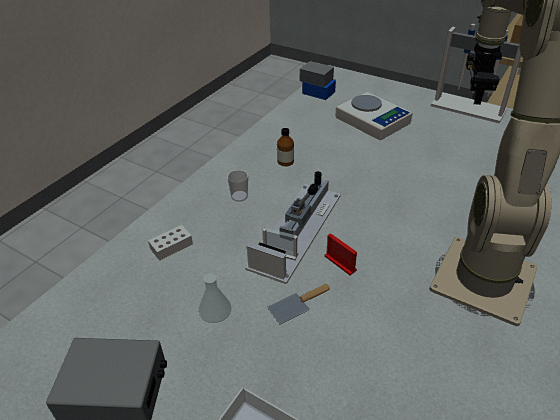

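Top view: clamp from (203,235) to (372,220), end wall at left (212,233), cassette white (240,230), knob (357,217), lever grip (297,240). Confusable: the red cassette-like thing (266,299) is not meant; black bottle cap (412,131) vs knob (357,217); the black strip (222,232) is the rubber plate.

Run:
```python
from h import *
c=dict(np.load('top1.npz'));P=pts(c)
im=c['pixels'];crop=cv2.resize(im[185:270,195:385],None,fx=4,fy=4,interpolation=cv2.INTER_CUBIC)
cv2.imwrite('pics/crop1.png',crop[:,:,::-1])
g=im.max(2)
def blob(n,u0,u1,v0,v1,zl,zh,dark):
    m=np.zeros(g.shape,bool);m[v0:v1,u0:u1]=1
    m&=(P[...,2]>zl)&(P[...,2]<zh)
    if dark:m&=g<60
    q=P[m];print(n,m.sum(),q.mean(0).round(4),q.min(0).round(3),q.max(0).round(3))
    return q
blob('knob',345,372,205,232,.098,.115,1)
blob('grip',285,310,225,255,.12,.2,1)
q=blob('base',195,380,190,268,.005,.017,0)
rc=cv2.minAreaRect(q[:,:2].astype(np.float32));print(rc,cv2.boxPoints(rc))
q=blob('cass',228,258,200,262,.08,.12,0);print(cv2.minAreaRect(q[:,:2].astype(np.float32)))
q=blob('endw',200,220,200,262,.06,.12,0);print(cv2.minAreaRect(q[:,:2].astype(np.float32)))
q=blob('plate',216,229,205,255,.05,.1,1);print(cv2.minAreaRect(q[:,:2].astype(np.float32)))
```

```text
knob 62 [ 0.5534 -0.0702  0.1059] [ 0.544 -0.079  0.1  ] [ 0.563 -0.061  0.11 ]
grip 127 [0.4932 0.0772 0.1743] [0.481 0.064 0.145] [0.508 0.09  0.181]
base 5030 [0.5347 0.0868 0.0119] [ 0.436 -0.139  0.005] [0.635 0.327 0.017]
((0.5347394347190857, 0.0946844220161438), (0.46614253520965576, 0.1980457752943039), 88.9461669921875) [[ 0.43144667 -0.1365262 ]
 [ 0.62945896 -0.14016864]
 [ 0.6380322   0.32589504]
 [ 0.4400199   0.32953748]]
cass 227 [0.5199 0.2088 0.0914] [0.472 0.194 0.081] [0.57  0.224 0.097]
((0.5216372609138489, 0.20928210020065308), (0.10021228343248367, 0.012193241156637669), 11.044204711914062)
endw 472 [0.5154 0.2847 0.0921] [0.461 0.258 0.06 ] [0.571 0.302 0.102]
((0.5168690085411072, 0.2758820354938507), (0.11008890718221664, 0.04227961227297783), 5.9738383293151855)
plate 121 [0.5181 0.2528 0.0712] [0.48  0.247 0.05 ] [0.557 0.262 0.08 ]
((0.5182132720947266, 0.2548659145832062), (0.07733528316020966, 0.009202281944453716), 6.8353376388549805)
```

View pics/crop1.png

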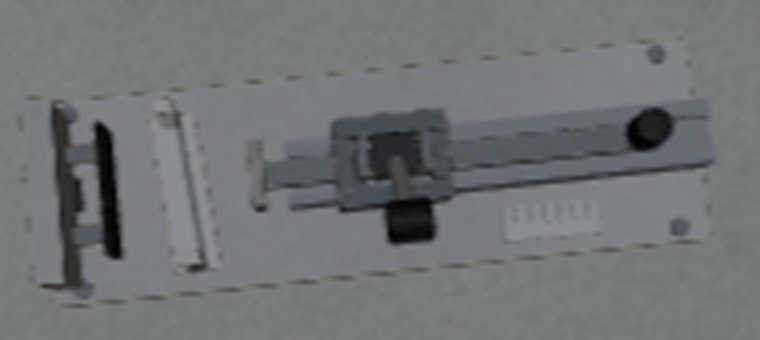

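Crop: rubber plate dark bar (108,190), white cassette (180,185), pad (258,175), lever grip (410,222), knob (650,128), comb (550,217). The geometry agrees with the sizes given.

```bash
cat >> h.py <<'E'
ang=np.radians(6.25)
X=np.array([-np.sin(ang),np.cos(ang),0]);Y=np.array([-np.cos(ang),-np.sin(ang),0])
O=np.array([.538,.082,0])+.055*X   # clamp origin estimate
def rel(p): p=np.asarray(p)-O; return np.array([p@X,p@Y,p[2]])*1000
def togo(p,ydir=None):
    s=r.read_state();T=R.from_quat(s['eef_rot']);d=T.inv().apply(np.asarray(p)-s['ee_pos'])*1000
    out=d
    M=T.as_matrix()
    if ydir is not None:
        z=np.array([0,0,-1.]);y=ydir if ydir@M[:,1]>0 else -ydir
        W=np.stack([np.cross(y,z),y,z],1);out=np.r_[R.from_matrix(M.T@W).as_rotvec(),d]
    return np.round(out,3)
E
python3 - <<'E'
from h import *
c=dict(np.load('side1.npz'));P=pts(c)
for u,v in((450,35),(475,108),(512,60),(440,100),(505,115),(480,85),(375,110)):print(u,v,P[v,u].round(3))
m=(P[...,1]<-.3)&(P[...,0]>.1)&(P[...,0]<.6)&(P[...,2]>.12)
v,u=np.where(m);print(u.min(),u.max(),v.min(),v.max())
K=np.array([.5534,-.0702,0]);print(rel(K))
print(togo(K+[0,0,.20],Y), togo(K+[0,0,.068],Y))
E
```

```text
450 35 [ 0.423 -0.887  0.29 ]
475 108 [ 0.266 -0.894  0.014]
512 60 [ 0.197 -1.044  0.177]
440 100 [ 0.41  -0.89   0.014]
505 115 [ 0.151 -0.924  0.   ]
480 85 [ 0.208 -0.49   0.308]
375 110 [ 0.585 -0.605  0.056]
439 523 0 104
[-207.97192455    1.26107074    0.        ]
[-1.00000e-03 -1.00000e-03 -1.30000e+00  4.87969e+02 -3.54255e+02
  2.22510e+01] [-1.00000e-03 -1.00000e-03 -1.30000e+00  4.87979e+02 -3.54087e+02
  1.54251e+02]
```

>>> apply_moves([
  [0,0,-0.12,45,-33,0,1],
  [0,0,-0.24,80,-58,0,1],
  [0,0,-0.36,115,-83,0,1],
  [0,0,-0.48,150,-109,0,1],
  [0,0,-0.6,185,-134,5,1],
  [0,0,-0.7,220,-160,5,1],
  [0,0,-0.8,255,-185,10,1],
  [0,0,-0.9,290,-210,10,1],
  [0,0,-1.0,325,-236,15,1],
  [0,0,-1.1,360,-261,15,1],
  [0,0,-1.2,395,-287,20,1],
  [0,0,-1.3,430,-312,22,1],
  [0,0,-1.3,460,-334,22,1],
  [0,0,-1.3,488,-354,22,1],
  [0,0,-1.3,488,-354,22,1],
  [0,0,-1.3,488,-354,22,1],
], force=40)

```text
time: 1.43
ee_pos: [0.5552, -0.0646, 0.2001]
eef_rot: [0.665, 0.747, 0.001, -0.001]
ft_force: [-0.3, 0.2, 0.4]
width: 0.0869
grip_force: 0.0
```

Run:
```python
from h import *
c=snap('wrist','w1.png');P=pts(c);g=c['pixels'].max(2)
m=(g<60)&(P[...,2]>.098)&(P[...,2]<.112)
n,l,s,ce=cv2.connectedComponentsWithStats(m.astype(np.uint8))
for i in range(1,n):
    if s[i,4]>50: q=P[l==i];print(s[i],q.mean(0).round(4),((q.min(0)+q.max(0))/2).round(4),np.ptp(q,axis=0).round(4))
K=np.array([.5534,-.0702,0])
print(r.read_state()['ee_pos'],r.read_state()['ft_force'],togo(K+[0,0,.068],Y))
```

```text
[265  12  29  39 243] [0.5423 0.0799 0.1003] [0.5393 0.0798 0.101 ] [0.024  0.0276 0.0059]
[261  34  13  12  62] [0.5314 0.073  0.103 ] [0.531  0.0721 0.1051] [0.009  0.0055 0.0136]
[266 207  22  24 417] [ 0.5554 -0.0705  0.1063] [ 0.5553 -0.0713  0.1034] [0.0189 0.0198 0.0105]
[ 0.55426298 -0.06777167  0.2000404 ] [-0.16128938 -0.66843686 -0.23247375] [-0.00000e+00 -1.00000e-03  5.00000e-03 -2.51200e+00 -1.07500e+00
  1.32037e+02]
```

View pics/w1.png

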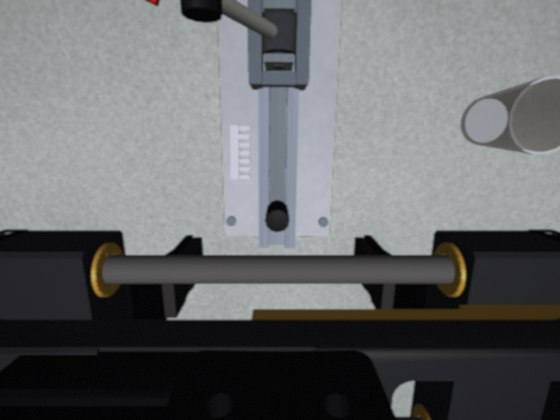

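Knob (277,216), rail straight up the picture, so the heading is right. Going down and closing.

>>> apply_moves([
  [0,0,0,0,1.5,30,1],
  [0,0,0,0,1.5,60,1],
  [0,0,0,0,1.5,90,1],
  [0,0,0,0,1.5,115,1],
  [0,0,0,0,1.5,132,1],
  [0,0,0,0,1.5,132,1],
  [0,0,0,0,1.5,132,-1],
  [0,0,0,0,1.5,132,-1],
  [0,0,0,0,1.5,132,-1],
  [0,0,0,0,1.5,132,-1],
  [0,0,0,0,1.5,132,-1],
  [0,0,0,0,1.5,132,-1],
  [0,0,0,0,1.5,132,-1],
  [0,0,0,0,1.5,132,-1],
], force=40)

```text
time: 2.65
ee_pos: [0.5553, -0.0706, 0.0687]
eef_rot: [0.668, 0.745, 0.0, 0.0]
ft_force: [-0.1, -0.1, -0.4]
width: 0.0422
grip_force: 0.0
```

>>> apply_moves([
  [0,0,0,0,0,0,-1],
  [0,0,0,0,0,0,-1],
  [0,0,0,0,0,0,-1],
  [0,0,0,0,0,0,-1],
  [0,0,0,0,0,0,-1],
  [0,0,0,0,0,0,-1],
  [0,0,0,0,0,0,-1],
])

```text
time: 3.23
ee_pos: [0.5551, -0.0706, 0.0685]
eef_rot: [0.668, 0.745, -0.0, -0.0]
ft_force: [-2.5, -0.0, 0.7]
width: 0.0205
grip_force: 40.0
```

>>> apply_moves([
  [0,0,0,1,0,0,-1],
  [0,0,0,2,0,0,-1],
  [0,0,0,4,0,0,-1],
  [0,0,0,6,0,0,-1],
  [0,0,0,8,0,0,-1],
  [0,0,0,10,0,0,-1],
  [0,0,0,12,0,0,-1],
  [0,0,0,14,0,0,-1],
  [0,0,0,16,0,0,-1],
  [0,0,0,18,0,0,-1],
  [0,0,0,20,0,0,-1],
])

```text
time: 4.15
ee_pos: [0.5532, -0.053, 0.0686]
eef_rot: [0.668, 0.744, -0.001, 0.001]
ft_force: [1.0, -7.4, -0.7]
width: 0.0209
grip_force: 40.1
```

>>> apply_moves([
  [0,0,0,1,0,0,-1],
  [0,0,0,2,0,0,-1],
  [0,0,0,3,0,0,-1],
  [0,0,0,4,0,0,-1],
  [0,0,0,5,0,0,-1],
])

```text
time: 4.57
ee_pos: [0.5527, -0.0481, 0.0685]
eef_rot: [0.668, 0.744, -0.001, 0.001]
ft_force: [0.6, -7.5, -1.1]
width: 0.0211
grip_force: 40.1
```

>>> apply_moves([
  [0,0,0,1,0,0,-1],
  [0,0,0,2,0,0,-1],
  [0,0,0,3,0,0,-1],
  [0,0,0,4,0,0,-1],
  [0,0,0,5,0,0,-1],
  [0,0,0,6,0,0,-1],
  [0,0,0,7,0,0,-1],
  [0,0,0,8,0,0,-1],
  [0,0,0,9,0,0,-1],
  [0,0,0,10,0,0,-1],
  [0,0,0,11,0,0,-1],
  [0,0,0,12,0,0,-1],
  [0,0,0,13,0,0,-1],
  [0,0,0,14,0,0,-1],
  [0,0,0,15,0,0,-1],
  [0,0,0,16,0,0,-1],
])

```text
time: 5.9
ee_pos: [0.551, -0.0326, 0.0686]
eef_rot: [0.668, 0.744, -0.001, 0.001]
ft_force: [0.6, -9.2, -0.0]
width: 0.0212
grip_force: 40.1
```

>>> apply_moves([
  [0,0,0,1,0,0,-1],
  [0,0,0,2,0,0,-1],
  [0,0,0,3,0,0,-1],
  [0,0,0,4,0,0,-1],
  [0,0,0,5,0,0,-1],
  [0,0,0,6,0,0,-1],
  [0,0,0,7,0,0,-1],
  [0,0,0,8,0,0,-1],
  [0,0,0,9,0,0,-1],
  [0,0,0,10,0,0,-1],
  [0,0,0,11,0,0,-1],
  [0,0,0,12,0,0,-1],
])

```text
time: 6.9
ee_pos: [0.5498, -0.0208, 0.0686]
eef_rot: [0.668, 0.744, -0.001, 0.001]
ft_force: [1.3, -9.5, 0.1]
width: 0.0212
grip_force: 40.1
```

Run:
```python
from h import *
c=snap('top');P=pts(c);im=c['pixels']
cv2.imwrite('pics/crop2.png',cv2.resize(im[185:270,195:385],None,fx=4,fy=4,interpolation=cv2.INTER_CUBIC)[:,:,::-1])
s=r.read_state();print(s['time'],s['ee_pos'],s['ft_force'])
```

```text
6.95 [ 0.54975968 -0.0205155   0.06857619] [ 0.67264901 -8.12535152  0.27922364]
```

View pics/crop2.png

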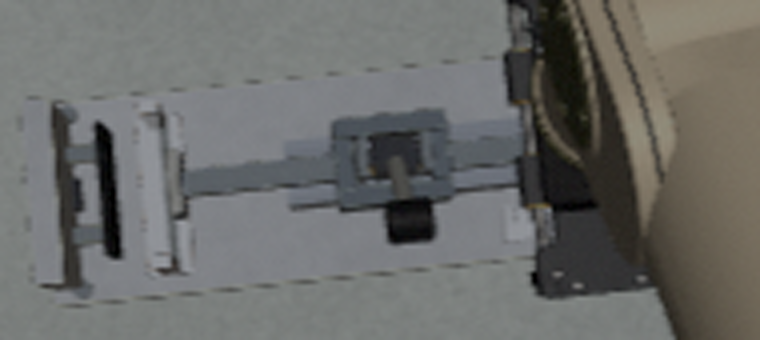

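The crop shows the cassette (155,190) now square against the pad (178,180), with a gap left to the rubber plate (108,190). I'll carry on more slowly.

>>> apply_moves([
  [0,0,0,1,0,0,-1],
  [0,0,0,2,0,0,-1],
  [0,0,0,3,0,0,-1],
  [0,0,0,4,0,0,-1],
  [0,0,0,5,0,0,-1],
  [0,0,0,6,0,0,-1],
  [0,0,0,7,0,0,-1],
  [0,0,0,8,0,0,-1],
])

```text
time: 7.62
ee_pos: [0.5489, -0.0129, 0.0686]
eef_rot: [0.668, 0.744, -0.001, 0.001]
ft_force: [1.3, -9.4, 0.2]
width: 0.0209
grip_force: 40.1
```

>>> apply_moves([
  [0,0,0,0.7,0,0,-1],
  [0,0,0,1.4,0,0,-1],
  [0,0,0,2.1,0,0,-1],
  [0,0,0,2.8,0,0,-1],
  [0,0,0,3.5,0,0,-1],
])

```text
time: 8.03
ee_pos: [0.5485, -0.0094, 0.0686]
eef_rot: [0.668, 0.744, -0.001, 0.001]
ft_force: [1.1, -8.0, -0.3]
width: 0.021
grip_force: 40.1
```

>>> apply_moves([
  [0,0,0,0.7,0,0,-1],
  [0,0,0,1.4,0,0,-1],
  [0,0,0,2.1,0,0,-1],
  [0,0,0,2.8,0,0,-1],
  [0,0,0,3.5,0,0,-1],
])

```text
time: 8.45
ee_pos: [0.5482, -0.0059, 0.0685]
eef_rot: [0.668, 0.744, -0.001, 0.001]
ft_force: [0.6, -9.1, 0.4]
width: 0.0209
grip_force: 40.1
```

>>> apply_moves([
  [0,0,0,0.6,0,0,-1],
  [0,0,0,1.2,0,0,-1],
  [0,0,0,1.8,0,0,-1],
  [0,0,0,2.4,0,0,-1],
])

```text
time: 8.78
ee_pos: [0.5479, -0.0036, 0.0686]
eef_rot: [0.668, 0.744, -0.001, 0.001]
ft_force: [2.2, -8.7, -0.3]
width: 0.0212
grip_force: 40.1
```

>>> apply_moves([
  [0,0,0,0.6,0,0,-1],
  [0,0,0,1.2,0,0,-1],
  [0,0,0,1.8,0,0,-1],
  [0,0,0,2.4,0,0,-1],
])

```text
time: 9.12
ee_pos: [0.5476, -0.0012, 0.0686]
eef_rot: [0.668, 0.744, -0.001, 0.001]
ft_force: [0.4, -9.9, 0.2]
width: 0.021
grip_force: 40.1
```

Run:
```python
from h import *
c=snap('top')
im=c['pixels']
cv2.imwrite('pics/crop3.png',cv2.resize(im[195:265,195:275],None,fx=7,fy=7,interpolation=cv2.INTER_CUBIC)[:,:,::-1])
P=pts(c);m=(P[...,2]>.085)&(P[...,2]<.1);m[:,:215]=0;m[:,260:]=0;m[:200]=0;m[262:]=0
q=P[m];a=(q-O)@X*1000;print('cassette top x',np.percentile(a,[2,50,98]))
m=(P[...,2]>.05)&(P[...,2]<.08)&(im.max(2)<60);m[:,:214]=0;m[:,232:]=0;m[:200]=0;m[262:]=0
q=P[m];a=(q-O)@X*1000;print('plate x',np.percentile(a,[2,50,98]))
```

```text
cassette top x [100.12832068 105.7910903  112.05721409]
plate x [100.2047482  118.30753919 136.99768632]
```

>>> apply_moves([
  [0,0,0,0.5,0,0,-1],
  [0,0,0,1.0,0,0,-1],
  [0,0,0,1.5,0,0,-1],
  [0,0,0,1.5,0,0,-1],
])

```text
time: 9.5
ee_pos: [0.5475, 0.0005, 0.0686]
eef_rot: [0.668, 0.744, -0.001, 0.001]
ft_force: [0.4, -9.2, 0.1]
width: 0.0208
grip_force: 40.1
```

>>> apply_moves([
  [0,0,0,0.5,0,0,-1],
  [0,0,0,1.0,0,0,-1],
  [0,0,0,1.5,0,0,-1],
])

```text
time: 9.75
ee_pos: [0.5474, 0.0017, 0.0686]
eef_rot: [0.668, 0.744, -0.001, 0.001]
ft_force: [1.0, -10.3, 1.2]
width: 0.0205
grip_force: 40.1
```

>>> apply_moves([
  [0,0,0,0.4,0,0,-1],
  [0,0,0,0.8,0,0,-1],
  [0,0,0,1.2,0,0,-1],
])

```text
time: 10.0
ee_pos: [0.5473, 0.0023, 0.0686]
eef_rot: [0.669, 0.744, -0.001, 0.002]
ft_force: [-0.2, -11.6, 0.6]
width: 0.0212
grip_force: 40.1
```

>>> apply_moves([
  [0,0,0,0.4,0,0,-1],
  [0,0,0,0.8,0,0,-1],
  [0,0,0,0.8,0,0,-1],
])

```text
time: 10.25
ee_pos: [0.5472, 0.0027, 0.0686]
eef_rot: [0.669, 0.743, -0.001, 0.002]
ft_force: [1.0, -13.3, -0.3]
width: 0.0211
grip_force: 40.1
```

>>> apply_moves([
  [0,0,0,0.5,0,0,-1],
  [0,0,0,1.0,0,0,-1],
  [0,0,0,1.0,0,0,-1],
])

```text
time: 10.5
ee_pos: [0.5472, 0.0031, 0.0685]
eef_rot: [0.669, 0.743, -0.002, 0.002]
ft_force: [2.8, -14.6, 0.3]
width: 0.0213
grip_force: 40.1
```

Run:
```python
from h import *
for n in('top','side','wrist','top'):
    snap(n);s=r.read_state();print(s['ee_pos'].round(4) if hasattr(s['ee_pos'],'round') else s['ee_pos'],s['ft_force'])
```

```text
[0.5472 0.0031 0.0686] [  1.50572665 -13.38090975  -0.13809774]
[0.5472 0.0031 0.0686] [  1.46892358 -13.72903813   0.32885526]
[0.5472 0.0031 0.0686] [  2.23842944 -13.98697222   0.44437789]
[0.5472 0.0031 0.0686] [  2.26930201 -14.62073758   0.75152093]
```

Squeeze is about 6.5 N by force and about 1.6 mm by travel, which agree. Releasing and rising.

>>> apply_moves([
  [0,0,0,0,0,0,1],
  [0,0,0,0,0,0,1],
  [0,0,0,0,0,0,1],
  [0,0,0,0,0,0,1],
  [0,0,0,0,0,0,1],
  [0,0,0,0,0,0,1],
  [0,0,0,0,0,0,1],
  [0,0,0,0,0,0,1],
  [0,0,0,0,0,-30,1],
  [0,0,0,0,0,-60,1],
  [0,0,0,0,0,-90,1],
  [0,0,0,0,0,-120,1],
  [0,0,0,0,0,-150,1],
  [0,0,0,0,0,-170,1],
  [0,0,0,0,0,-170,1],
])

```text
time: 11.95
ee_pos: [0.5485, 0.0082, 0.2432]
eef_rot: [0.667, 0.745, 0.002, 0.003]
ft_force: [0.9, 0.2, -0.9]
width: 0.087
grip_force: 0.0
```

Run:
```python
from h import *
c=snap('wrist','w2.png');P=pts(c);g=c['pixels'].max(2)
m=(g<60)&(P[...,2]>.13)&(P[...,2]<.19)&(P[...,1]>.03)
n,l,s,ce=cv2.connectedComponentsWithStats(m.astype(np.uint8))
for i in range(1,n):
    if s[i,4]>50: q=P[l==i];print('grip?',s[i],q.mean(0).round(4),q.min(0).round(4),q.max(0).round(4),rel(q.mean(0)))
m=(g<60)&(P[...,2]>.098)&(P[...,2]<.112)
n,l,s,ce=cv2.connectedComponentsWithStats(m.astype(np.uint8))
for i in range(1,n):
    if s[i,4]>50: q=P[l==i];print('knob?',s[i],q.mean(0).round(4),rel(q.mean(0)))
G=O-.055*X+.045*Y
st=r.read_state();print(G,st['ee_pos'],st['width'],st['ft_force'],togo(G+[0,0,.23],X))
```

```text
grip? [ 202  108   31   35 1000] [0.4965 0.0756 0.1766] [0.4845 0.0626 0.1668] [0.507  0.0882 0.1801] [-56.81634534  41.95035042 176.56814948]
knob? [267 196  18  21 298] [0.5477 0.003  0.1066] [-134.53971431   -1.05618644  106.57171562]
[0.49326746 0.07710099 0.        ] [0.54772287 0.00797012 0.24076317] 0.086993105963095 [ 0.21164856  0.18941409 -0.56763492] [ 4.0000e-03 -3.0000e-03  1.5710e+00  7.4654e+01 -4.6653e+01  1.0514e+01]
```

View pics/w2.png

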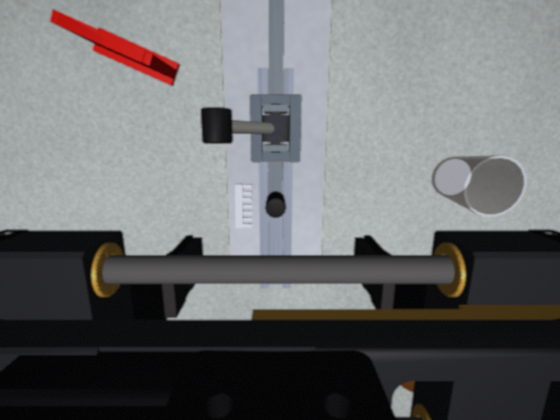

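Wrist view: grip (217,125), drum (276,128), knob (276,204) stayed put, all clear of the fingers. Turning to straddle the grip's flat ends.

>>> apply_moves([
  [0,0,0.12,10,-5,0,1],
  [0,0,0.24,20,-10,0,1],
  [0,0,0.36,30,-15,0,1],
  [0,0,0.48,40,-20,0,1],
  [0,0,0.6,50,-25,0,1],
  [0,0,0.72,60,-30,0,1],
  [0,0,0.84,70,-35,0,1],
  [0,0,0.96,73,-40,0,1],
  [0,0,1.08,73,-45,0,1],
  [0,0,1.2,73,-45,5,1],
  [0,0,1.32,73,-45,10,1],
  [0,0,1.44,73,-45,10,1],
  [0,0,1.56,73,-45,10,1],
  [0,0,1.571,73,-45,10,1],
  [0,0,1.571,73,-45,10,1],
  [0,0,1.571,73,-45,10,1],
])

```text
time: 13.33
ee_pos: [0.4937, 0.0754, 0.228]
eef_rot: [0.998, 0.056, -0.0, 0.0]
ft_force: [0.3, 0.0, -0.6]
width: 0.0872
grip_force: 0.0
```

Run:
```python
from h import *
c=snap('wrist');P=pts(c);g=c['pixels'].max(2)
m=(g<60)&(P[...,2]>.13)&(P[...,2]<.19)&(abs(P[...,0]-.495)<.03)&(abs(P[...,1]-.076)<.03)
q=P[m];print('grip',m.sum(),q.mean(0).round(4),q.min(0).round(4),q.max(0).round(4),rel(q.mean(0)))
a=(q-O)@X*1000;print(np.percentile(a,[1,99]))
st=r.read_state();print(st['ee_pos'],rel(st['ee_pos']),st['joint_positions'],togo([.495,.0755,.147],X))
```

```text
grip 901 [0.4971 0.0757 0.1763] [0.4843 0.0631 0.1667] [0.5068 0.0881 0.18  ] [-56.81187181  41.30074754 176.26545067]
[-68.36371995 -45.25701484]
[0.49380626 0.07537313 0.22817527] [-56.77624332  44.65251825 228.17526767] [ 0.32324655  0.09225325 -0.5942247   1.74967691  0.05328161  1.31622822
 -1.74106856] [0.0000e+00 0.0000e+00 3.0000e-03 1.2390e+00 4.0000e-03 8.1175e+01]
```

>>> apply_moves([
  [0,0,0,1,0,25,1],
  [0,0,0,1,0,50,1],
  [0,0,0,1,0,70,1],
  [0,0,0,1,0,80,1],
  [0,0,0,1,0,80,-1],
  [0,0,0,1,0,80,-1],
  [0,0,0,1,0,80,-1],
  [0,0,0,1,0,80,-1],
  [0,0,0,1,0,80,-1],
  [0,0,0,1,0,80,-1],
  [0,0,0,1,0,80,-1],
  [0,0,0,1,0,80,-1],
  [0,0,0,1,0,80,-1],
  [0,0,0,1,0,80,-1],
  [0,0,0,1,0,80,-1],
  [0,0,0,1,0,80,-1],
  [0,0,0,1,0,80,-1],
  [0,0,0,1,0,80,-1],
], force=25)

```text
time: 14.88
ee_pos: [0.4949, 0.0757, 0.1485]
eef_rot: [0.999, 0.054, -0.0, -0.0]
ft_force: [-1.0, 1.3, 1.5]
width: 0.0254
grip_force: 25.0
```

>>> apply_moves([
  [0,0,0,3.5,0,-2,-1],
  [0,0,0,7,0,-3.7,-1],
  [0,0,0,10.5,0,-5.3,-1],
  [0,0,0,14.2,0,-6.7,-1],
  [0,0,0,18,0,-8,-1],
  [0,0,0,21.7,0,-9,-1],
  [0,0,0,29.4,0,-10.7,-1],
  [0,0,0,37.2,0,-11.8,-1],
  [0,0,0,45,0,-12.1,-1],
  [0,0,0,45,0,-12.1,-1],
])

```text
time: 15.72
ee_pos: [0.5404, 0.0806, 0.1605]
eef_rot: [0.999, 0.054, -0.0, -0.0]
ft_force: [-4.6, 1.3, 1.0]
width: 0.0255
grip_force: 25.0
```

>>> apply_moves([
  [0,0,0,7.8,0,0.3,-1],
  [0,0,0,15.6,0,1.4,-1],
  [0,0,0,23.3,0,3.1,-1],
  [0,0,0,30.8,0,5.4,-1],
  [0,0,0,38,0,8.4,-1],
  [0,0,0,45,0,12.1,-1],
  [0,0,0,45,0,12.1,-1],
])

```text
time: 16.3
ee_pos: [0.5855, 0.0854, 0.1484]
eef_rot: [0.999, 0.054, 0.001, -0.0]
ft_force: [-1.6, 0.6, 3.2]
width: 0.0262
grip_force: 25.0
```

>>> apply_moves([
  [0,0,0,6.6,0,4.2,-1],
  [0,0,0,12.9,0,9,-1],
  [0,0,0,18.6,0,14.3,-1],
  [0,0,0,23.9,0,20,-1],
  [0,0,0,28.7,0,26.3,-1],
  [0,0,0,32.9,0,32.9,-1],
  [0,0,0,36.6,0,39.9,-1],
  [0,0,0,39.6,0,47.1,-1],
  [0,0,0,41.5,0,53,-1],
  [0,0,0,41.9,0,54.6,-1],
  [0,0,0,41.9,0,54.6,-1],
])

```text
time: 17.22
ee_pos: [0.6266, 0.0898, 0.0931]
eef_rot: [0.999, 0.054, 0.0, -0.0]
ft_force: [3.7, 1.8, -0.7]
width: 0.0255
grip_force: 25.0
```

>>> apply_moves([
  [0,0,0,0,0,1,-1],
  [0,0,0,0,0,2,-1],
  [0,0,0,0,0,2,-1],
])

```text
time: 17.47
ee_pos: [0.6269, 0.0898, 0.092]
eef_rot: [0.999, 0.054, 0.001, -0.0]
ft_force: [5.0, 1.6, -0.2]
width: 0.0253
grip_force: 25.0
```

>>> apply_moves([
  [0,0,0,0,0,1,-1],
  [0,0,0,0,0,2,-1],
  [0,0,0,0,0,3,-1],
  [0,0,0,0,0,3,-1],
])

```text
time: 17.8
ee_pos: [0.6272, 0.0899, 0.09]
eef_rot: [0.999, 0.054, 0.001, -0.0]
ft_force: [4.1, 1.2, 4.7]
width: 0.0259
grip_force: 25.0
```

>>> apply_moves([
  [0,0,0,0,0,0,1],
  [0,0,0,0,0,0,1],
  [0,0,0,0,0,0,1],
  [0,0,0,0,0,0,1],
  [0,0,0,0,0,0,1],
  [0,0,0,0,0,0,1],
  [0,0,0,0,0,0,1],
  [0,0,0,0,0,0,1],
  [0,0,0,0,0,-30,1],
  [0,0,0,0,0,-60,1],
  [0,0,0,0,0,-100,1],
  [0,0,0,0,0,-140,1],
  [0,0,0,0,0,-140,1],
  [0,0,0,0,0,-140,1],
])

```text
time: 18.97
ee_pos: [0.6273, 0.0903, 0.2318]
eef_rot: [0.999, 0.054, 0.003, -0.0]
ft_force: [0.9, -0.3, -0.4]
width: 0.0867
grip_force: 0.0
```

Run:
```python
from h import *
c=snap('wrist','w3.png');P=pts(c);g=c['pixels'].max(2)
m=(g<60)&(P[...,2]>.1)&(P[...,2]<.14)&(abs(P[...,0]-.627)<.03)&(abs(P[...,1]-.09)<.03)
q=P[m];print('grip',m.sum(),rel(q.mean(0)),q.max(0))
st=r.read_state();print(st['ee_pos'],st['width'],st['ft_force'])
c=snap('side','side2.png');cv2.imwrite('pics/s2.png',cv2.resize(c['pixels'][150:300,210:370],None,fx=4.5,fy=4,interpolation=cv2.INTER_CUBIC)[:,:,::-1])
```

```text
grip 556 [-57.23865182 -90.01484092 122.03685754] [0.63822797 0.10145529 0.12572451]
[0.62632833 0.08990498 0.22952116] 0.08673700891998157 [-0.853356   -0.08891216 -0.8481108 ]
```

View pics/w3.png

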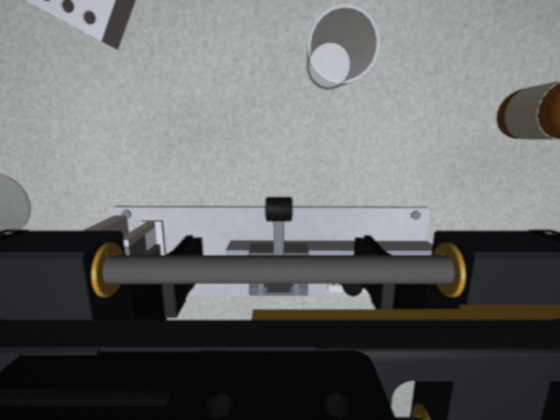

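View pics/s2.png

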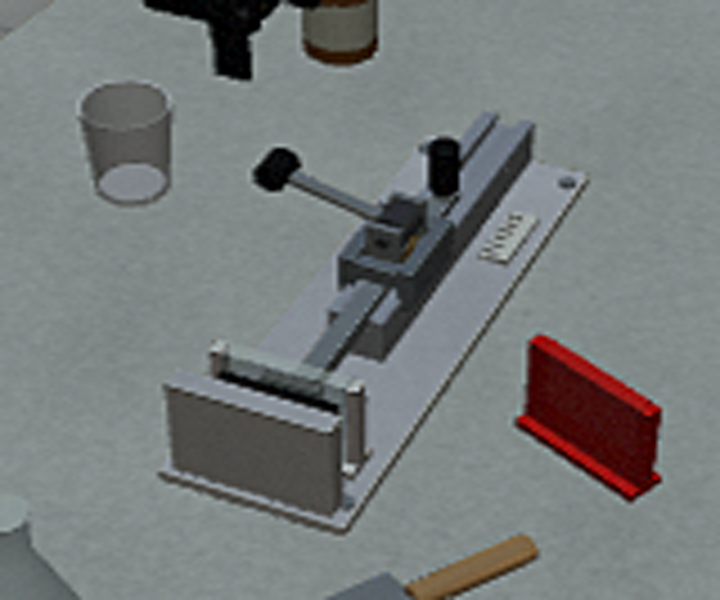

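Wrist view: grip (279,208) lies over on the -y side, with its top at about 124 mm, as it should be at the stop. Side crop: cassette (290,375) is pressed on the rubber plate, and the comb (508,238), beaker and red piece are in place. One last check of the rod, then I hand in.

Run:
```python
from h import *
for n in ('side','top'):
    c=snap(n);P=pts(c);g=c['pixels'].max(2)
    m=(g<60)&(P[...,2]>.07)&(P[...,2]<.112)&(abs(P[...,0]-.548)<.025)&(abs(P[...,1]-.003)<.04)
    if m.sum(): print('knob',n,m.sum(),rel(P[m].mean(0)))
    m=(P[...,2]>.085)&(P[...,2]<.096);a=(P-O)@X*1000;b=(P-O)@Y*1000
    m&=(a>85)&(a<125)&(abs(b)<50)
    if m.sum(): print('cass',n,m.sum(),np.percentile(a[m],[2,50,98]))
print(r.read_state()['time']);print(r.close_job())
```

```text
knob side 78 [-128.99707698    3.87503267   91.68440171]
cass side 155 [103.94684411 113.51761513 120.53347341]
cass top 218 [104.47595645 110.10396002 116.32358029]
19.1667
the job is handed in; nothing more can be done
None
```

The job is handed in. The cassette is pressed against the rubber plate at an estimated 6.5 N, the rod was released, and the cam lever is over at its stop. The last pictures showed the cassette still in place and the comb, beaker and red piece where they were. The robot finished clear of everything at 19.2 s.

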